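# Draw the long comb out of the pedal-operated organizer

## Robot

A 6-joint arm with a two-finger parallel gripper is mounted at the origin on the work surface. World frame = base frame: x ahead of the robot, y to its left, z up, the work surface at z = 0. Lengths are in m, angles in rad, forces in N, time in s.
With the tool pointing down it reaches from about 0.3 to 0.875 m from the base axis. Payload 6.4 kg.
Tool frame: the origin (TCP) lies at the centre of the arm's flange, where the gripper is bolted on; the fingertips stand 173 mm ahead of it and the grasp point (between the pads) lies 155 mm ahead of it; z points along the fingers, y is the line along which they close (so a half turn about z gives the same grasp; the last joint's range is limited). The gripper opens to 85 mm and grips with 20 to 120 N. Pads are 22 mm wide; open, the fingers measure 114 mm over their backs; the gripper's body (76 mm by 85 mm) begins 54 mm behind the grasp point. The pads swing forward as they close: fully open they stand 13 mm farther back than shut.
Start: joints at [1.039, 0.181, 1.607, -0, 1.354, -0.206], TCP at [0.184, 0.545, 0.405] pointing down, gripper open.
Joint ranges: [-2.99, 2.99], [-0.89, 2.07], [0.3, 2.58], [-1.14, 4.28], [0, 2.63], [-3.12, 3.12]. Speed limits (rad/s): [2.57, 2.57, 3.01, 3.14, 3.14, 3.14].

## Interface

Orientations are given as a unit quaternion [w, x, y, z].
In Python, from bench import get_obs, camera, get_calibration, hand_in gives the robot as it stands. The module is installed in compiled form; this text tells all that it offers.
- The arm moves only by the tool drive_tool, never from a script. Its argument "increments" is a list of rows, each a list of 2 entries, a list of its own where there are three numbers: the shift along the tool's x, y, z normalised to -1 to 1, where 1 is 250 mm, then the turn about the tool's z normalised to -1 to 1, where 1 is 90 degrees. A call has exactly 8 rows; each row is the pose to reach, as a shift and turn from the pose commanded when the call began, along the tool's axes at that moment; what a row does not reach only later rows make up. A row lasts 1/8 s, in which the tool goes at most 62.5 mm and 10.7 degrees, less where a joint would pass 70% of its speed; a pose out of reach is approached as far as the arm can. A call with a number of a shift or a turn outside -1 to 1 is refused whole. A call with a gripper value outside its range is refused whole. "claw" is the closure, from 0 (fully open) to 1 (shut), set as the call begins (left out, the last holds). The fingers move at their own pace and stop on an object; the grip force is fixed at half the most. Time passes only in rows, so rows that repeat a pose let the fingers close, or fill a call up. It gives the time, the measured TCP pose, the force and the opening at its end, in the units of the state.
- get_obs(): the state, without advancing time (a new reading comes with each control period).
- camera(name): name is "scene" or "top" or "wrist"; returns the picture (480x640x3 uint8, blue, green, red); there is no depth.
- get_calibration(name): a dict with "K" (3x3 intrinsics, pixels), "origin" and "orientation" of the camera in the world. Camera axes: x right, y down, z forward; pixel columns grow to the right and rows downward; lengths in m; the calibration is good to about 2 mm. A picture is of the moment at which its call begins: read the wrist's pose just before it. get_calibration takes no time and is no camera call; for the wrist camera it gives the pose at the moment of the call.
- hand_in(): hands the job in, once; it reports no verdict.
The state is a dict: "time_s": time; "q": joint angles; "dq": joint speeds; "joint_efforts": joint torques, N m; "eef_pos": TCP position; "eef_rot": TCP orientation; "wrist_force": force on the tool from outside, world axes, zero at the start; "torque": the same for the moment, N m; "opening": opening from 0.0 (shut) to 1.0 (fully open).
Only numpy, scipy, OpenCV 4.12 (cv2) and the standard library are available. Lean on these libraries where they do the work, as an engineer would, in place of code of your own. Each camera call takes 0.05 s, during which the arm holds its last target. There are 200 camera calls.

## Task

Push the organizer's pedal down to its stop so that the clear cover slides open and stays open, then take the steel comb, which is longer than the opening, out through it at a slant, teeth end first, without forcing it against the box. Finish holding the comb still in the gripper, every part of it at least 5 cm above the organizer's highest edge; do not put it down or let go, and leave the other things on the ledge where they are.

Things in the scene. Friction and masses are not known exactly. Their poses are not given: they have to be found in the camera images.
- organizer: Clear acrylic box with white trim, fixed, outer 170 (its x) by 290 (its y), origin at the centre of its underside, z up; 5 mm walls and floor, black liner. Front, rear and -y walls end at z 85, the +y end wall at z 99 (highest edge). The opening, y -30 to +140 and 160 wide in x, is closed by the sliding cover; the rest of the top is a fixed clear tier.
- tier_edge (a point): Middle of the lower corner of the tier's edge: organizer x 0, y -30, z 80. The tier is a clear plate, z 80 to 85, that roofs the inside from here to the -y wall; a white track on its top along this edge carries a small steel pusher (to z 93) that shoves the cover open as the pedal goes down.
- rest (a point): Middle of the top of the white rest nearest the tier edge: organizer x 0, y -60, z 45. This rest and a like one at y = +75 run along x, 150 long, 12 wide, 40 high off the inner floor; the comb lies flat across both, its handle end under the tier.
- cover (a joint): Slide of the clear cover (plate 166 x 164 x 4 at z 87 to 91, blue strips on front and rear edges to z 93), in m: 0 shut, 0.17 fully open; starts 0 to 20 mm open. It slides towards the organizer's +x, out behind the box. The pedal pushes it open, about 0.48 m per rad; it has light friction (0.5 N) and stays where it is left when the pedal comes back up.
- pedal (a joint): Hinge of the pedal, in rad: 0 = up and level, 0.35 = down at its stop. Sprung: pressing the pad to the stop takes about 7 N with the cover's share, more if pressed fast; it comes back up when released.
- pedal_pad (a point): Middle of the top of the pedal's black rubber pad (36 x 56). The pedal is a steel plate 96 long, 60 wide, 6 thick on the organizer's front (-x) side; its hinge axis runs along the organizer's y through x -90, y +50, z 46. The pad point is 76 mm in front of the axis and 7 mm above it when up, and sinks about 26 mm to the stop.
- comb: Rigid bright steel comb, 240 long, 0.13 to 0.25 kg, origin on its underside at mid-length (balances within 10 mm of it), x to the teeth, z up as it lies. Handle x -120 to +35, 18 wide (y), 12 thick. Toothed part x +35 to +120, y -17 to +17, 10 mm thick at most. Lies along the organizer's y, teeth to +y, within 0.06 rad, underside at organizer z 45, middle near x 0, y +4 (+-14, +-8).
- comb_tip (a point): End of the toothed part of the comb (comb x = +120, y = 0, z = 5 mm).
- comb_tail (a point): End of the comb's handle (comb x = -120, y = 0, z = 6 mm).
- soap_dish: White ceramic soap dish with a green soap, 85 x 125 x 28, origin under its centre. Bystander.
- trimmer: Black cordless trimmer with a round red button, lying, 166 x 42 x 32, origin under its middle. Bystander.
- shaving_brush: Shaving brush with dark wooden handle, standing, 42 diameter, 103 high, origin under its foot. Bystander.
- tumbler: Blue ceramic tumbler, 72 diameter, 95 high, origin under its foot. Bystander.
- cream_jar: Amber jar with white lid, 68 diameter, 55 high, origin under its foot. Bystander.

How it is judged:
On the way, in this order (a step that is already met when the one before it is completed fails the run):
1. pedal pressed to its stop, cover driven open (value of joint pedal above 0.32 rad and value of joint cover above 0.145 m), for 0.1 s.
2. comb slanting through the opening: teeth end out above the box, handle end still inside under the tier (z of comb_tip in the frame of organizer above 0.1 m and z of comb_tail in the frame of organizer below 0.078 m and y of comb_tail in the frame of organizer below -0.03 m and contact force between the fingers and comb above 1 N), for 0.1 s.
At the end, for the whole second after the job is handed in: The comb is gripped (over 2 N) and still (30 mm/s, 0.2 rad/s), both ends over 145 mm above the organizer's underside (5 cm over its highest edge), touching neither organizer nor bystanders; the cover is open over 120 mm and the pedal is back up (below 0.05 rad) (z of each of comb_tip, comb_tail in the frame of organizer above 0.145 m and contact force between the fingers and comb above 2 N and contact force between comb and organizer below 0.1 N and linear speed of comb below 0.03 m/s and angular speed of comb below 0.2 rad/s and value of joint cover above 0.12 m and value of joint pedal below 0.05 rad and contact force between comb and soap_dish below 0.1 N and contact force between comb and trimmer below 0.1 N and contact force between comb and shaving_brush below 0.1 N and contact force between comb and tumbler below 0.1 N and contact force between comb and cream_jar below 0.1 N); the arm keeps its last pose, push and grip.
It fails at once if the comb is forced against the organizer (over 40 N) (contact force between comb and organizer above 40 N).
It fails at once if a bystander is moved by more than 25 mm (distance of any of soap_dish, trimmer, shaving_brush, tumbler, cream_jar from where it was at the start of the episode above 0.025 m).
It also fails if it takes over 53 s, if anything falls off the work surface, if the arm or the gripper's body presses on something with over 40 N, if the wrist force passes 120 N, or if a joint passes its speed limit or range.

## Working session

There is one attempt and no reset: what is moved stays moved. The work goes in short steps, Python scripts to look and compute and a tool call to move; the robot and the scene stay as the last step left them, time stands still between calls to the robot, and variables do not carry over. Pictures are saved under pics/ and viewed, on a budget of 10 in all, crops included, one or two more only if the job needs it, and the job is handed in when it is done.

Besides the shell and the picture viewer there is one more tool, called after ">>>" as a command line: name --argument value ..., lists and objects as JSON in quotes. drive_tool: Moves the arm, as the interface text tells. Its arguments: {"type":"object","properties":{"increments":{"type":"array","items":{"type":"array"}},"claw":{"type":"number"}},"required":["increments"]}

```bash
mkdir -p pics; python3 - <<'E'
from bench import *
import cv2,numpy as np
print(get_obs())
for n in("scene","top","wrist"):
    c=get_calibration(n);print(n,c)
    im=camera(n);cv2.imwrite(f"pics/{n}0.png",im)
E
```

```text
{'time_s': 0.0, 'q': array([ 1.03868194e+00,  1.81563278e-01,  1.60797236e+00,  2.87251975e-05,
        1.35382218e+00, -2.06333061e-01]), 'dq': array([-3.47453601e-04,  4.83493169e-04, -1.38896002e-04,  4.74372996e-05,
        5.42430859e-04, -2.79674309e-04]), 'joint_efforts': array([-5.78133531e-04, -4.44878983e+01, -3.51330972e+01, -5.62172172e-04,
        9.70745663e-03,  2.16363759e-05]), 'eef_pos': array([0.18389977, 0.54454249, 0.40378862]), 'eef_rot': array([-3.31595000e-04,  1.62174278e-01,  9.86761736e-01, -8.18043376e-04]), 'wrist_force': array([-0.22005124,  0.47876624, -0.72618772]), 'torque': array([ 0.04853662, -0.00990597, -0.03719905]), 'opening': 0.9981699416131317}
scene {'K': array([[546.68950922,   0.        , 320.8175827 ],
       [  0.        , 546.68950922, 231.96614428],
       [  0.        ,   0.        ,   1.        ]]), 'origin': array([ 1.26203799, -0.34838855,  0.97235505]), 'orientation': array([-0.29429896,  0.78727816,  0.50390135, -0.19915985])}
top {'K': array([[561.51716925,   0.        , 312.76296999],
       [  0.        , 561.51716925, 237.25636599],
       [  0.        ,   0.        ,   1.        ]]), 'origin': array([ 0.44173532, -0.02440491,  1.40127361]), 'orientation': array([-0.02855959,  0.70945985, -0.70360293,  0.02817791])}
wrist {'K': array([[408.45526222,   0.        , 315.50329346],
       [  0.        , 408.45526222, 238.84620867],
       [  0.        ,   0.        ,   1.        ]]), 'origin': array([0.10824307, 0.57094048, 0.37357447]), 'orientation': array([0.12821673, 0.80212725, 0.57598525, 0.09161515])}
```

View pics/top0.png

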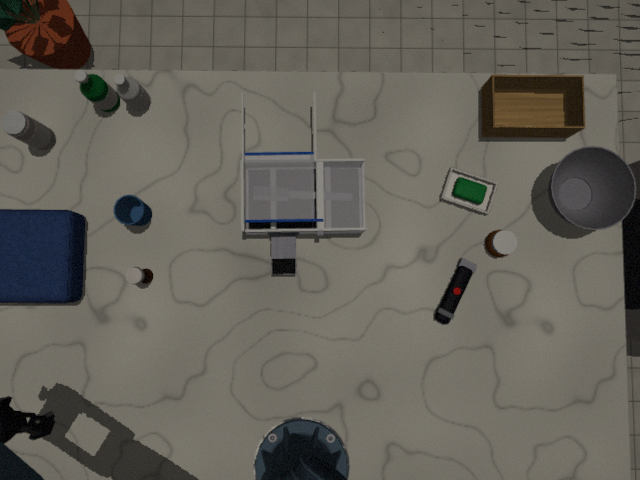

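View pics/scene0.png

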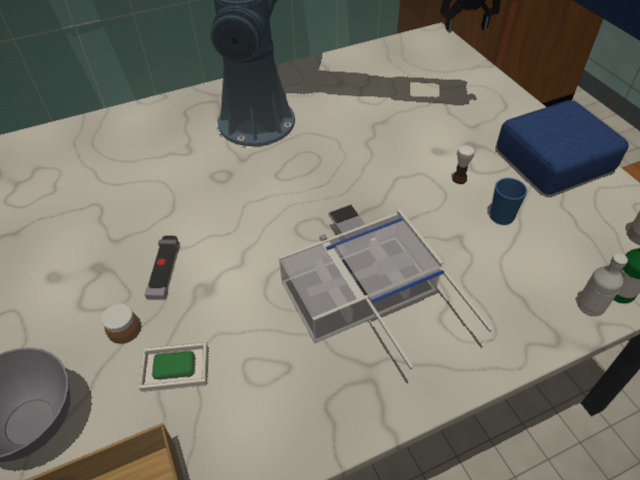

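The top view shows the organizer at about px (245–365, 158–238), pedal at (284, 262) towards the robot, cover strips at rows 154 and 220, and bystanders well clear. I'll enlarge it for edges.

```bash
cat > h.py <<'E'
import numpy as np,cv2
from bench import *
from scipy.spatial.transform import Rotation as R
def ray(c,u,v,z):
    r=R.from_quat(np.roll(c["orientation"],-1)).as_matrix()
    d=r@np.linalg.solve(c["K"],[u,v,1.]);o=c["origin"]
    return (o+d*(z-o[2])/d[2])
def proj(c,p):
    r=R.from_quat(np.roll(c["orientation"],-1)).as_matrix()
    q=c["K"]@(r.T@(np.asarray(p)-c["origin"]));return q[:2]/q[2]
E
python3 - <<'E'
from h import *
im=cv2.imread("pics/top0.png")
c=im[140:285,230:380]
cv2.imwrite("pics/topc.png",cv2.resize(c,None,fx=4,fy=4,interpolation=cv2.INTER_CUBIC))
cal=get_calibration("top")
hsv=cv2.cvtColor(im,cv2.COLOR_BGR2HSV)
m=cv2.inRange(hsv,(105,120,40),(130,255,255));m[:,:200]=0;m[:140]=0;m[260:]=0;m[:,400:]=0
n,_,s,ce=cv2.connectedComponentsWithStats(m)
for i in range(1,n):
    if s[i,4]>15: print("blue",s[i],ce[i],ray(cal,*ce[i],.09))
g=cv2.inRange(im,(0,0,0),(45,45,45));g[:,:200]=0;g[:242]=0;g[290:]=0;g[:,350:]=0
n,_,s,ce=cv2.connectedComponentsWithStats(g)
for i in range(1,n):
    if s[i,4]>30: print("pad",s[i],ce[i],ray(cal,*ce[i],.053), ray(cal,*s[i,:2]-.5,.053),ray(cal,s[i,0]+s[i,2]-.5,s[i,1]+s[i,3]-.5,.053))
E
```

```text
blue [245 152  68   3 131] [278.51908397 152.99236641] [0.74699363 0.05960942 0.09      ]
blue [245 218  78   5 202] [283.18811881 220.3960396 ] [0.58634887 0.04652473 0.09      ]
pad [272 259  23  16 342] [282.98245614 265.96491228] [0.48049272 0.04764301 0.053     ] [0.49817486 0.07544354 0.053     ] [0.46028991 0.01978987 0.053     ]
```

View pics/topc.png

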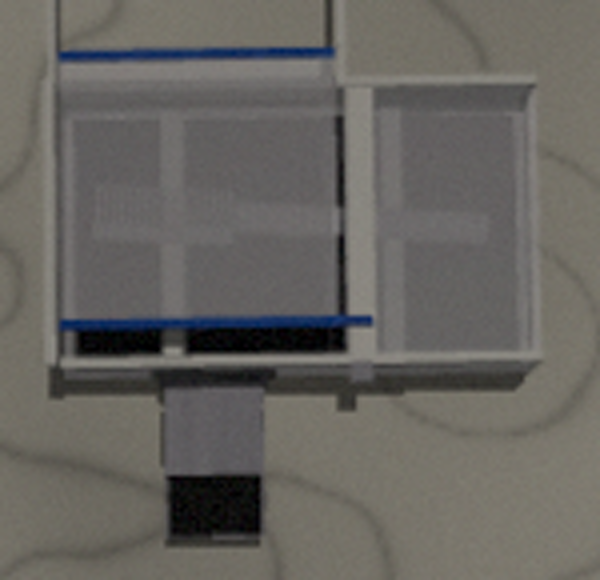

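The comb is visible through the cover: teeth end at crop (93, 212), tail at (490, 228). Compute the poses.

```bash
python3 - <<'E'
from h import *
cal=get_calibration("top")
P=lambda u,v,z:ray(cal,230+(u+.5)/4-.5,140+(v+.5)/4-.5,z)
for n,u,v,z in [("FR corner",543,361,.085),("RR corner",537,77,.085),("FL",48,366,.099),("strip F l",60,325,.093),("strip F r",372,320,.093),("strip R l",60,56,.093),("strip R r",333,51,.093),("tip",93,212,.055),("tip up",95,186,.055),("tip dn",95,239,.055),("tail",490,228,.057),("tail up",488,214,.057),("tail dn",488,241,.057),("junction",235,217,.055),("tier L",345,355,.085),("ped c",215,508,.053)]:
    print(n,P(u,v,z).round(4))
E
```

```text
FR corner [ 0.5661 -0.147   0.085 ]
RR corner [ 0.7356 -0.1433  0.085 ]
FL [0.5594 0.1425 0.099 ]
strip F l [0.5841 0.1367 0.093 ]
strip F r [ 0.5886 -0.046   0.093 ]
strip R l [0.7441 0.1396 0.093 ]
strip R r [ 0.7484 -0.0219  0.093 ]
tip [0.6572 0.1226 0.055 ]
tip up [0.6731 0.1217 0.055 ]
tip dn [0.6407 0.1212 0.055 ]
tail [ 0.6491 -0.1175  0.057 ]
tail up [ 0.6576 -0.1163  0.057 ]
tail dn [ 0.6412 -0.1163  0.057 ]
junction [0.6549 0.0367 0.055 ]
tier L [ 0.5686 -0.0304  0.085 ]
ped c [0.4789 0.0467 0.053 ]
```

>>> drive_tool --increments '[[[-0.12,-0.1,0],0.1],[[-0.24,-0.2,0],0.2],[[-0.36,-0.3,0],0.3],[[-0.48,-0.4,0],0.42],[[-0.6,-0.52,0],0.53],[[-0.72,-0.62,0.05],0.63],[[-0.84,-0.72,0.1],0.73],[[-0.9,-0.78,0.1],0.814]]' --claw 1

```text
time_s: 1.15
eef_pos: [0.3351, 0.2864, 0.3785]
eef_rot: [-0.0, 0.721, 0.693, -0.001]
wrist_force: [0.4, 0.8, -1.1]
opening: -0.001
```

>>> drive_tool --increments '[[[-0.14,0.1,0.05],0],[[-0.3,0.2,0.1],0],[[-0.46,0.3,0.18],0],[[-0.62,0.4,0.26],0],[[-0.78,0.5,0.34],0],[[-0.935,0.597,0.44],0],[[-0.935,0.597,0.52],0],[[-0.935,0.597,0.56],0]]'

```text
time_s: 2.15
eef_pos: [0.4756, 0.0489, 0.2383]
eef_rot: [-0.001, 0.719, 0.695, -0.001]
wrist_force: [-0.3, -0.4, -0.7]
opening: 0.0
```

>>> drive_tool --increments '[[[0,0,0.02],0],[[0,0,0.035],0],[[0,0,0.05],0],[[0,0,0.062],0],[[0,0,0.074],0],[[0,0,0.086],0],[[0,0,0.098],0],[[0,0,0.11],0]]'

```text
time_s: 3.15
eef_pos: [0.4764, 0.0495, 0.2126]
eef_rot: [0.0, 0.719, 0.695, 0.0]
wrist_force: [-0.6, 1.5, 6.1]
opening: 0.001
```

>>> drive_tool --increments '[[[0,0,0.008],0],[[0,0,0.016],0],[[0,0,0.024],0],[[0,0,0.03],0],[[0,0,0.036],0],[[0,0,0.042],0],[[0,0,0.046],0],[[0,0,0.046],0]]'

```text
time_s: 4.15
eef_pos: [0.4772, 0.0494, 0.2017]
eef_rot: [0.001, 0.719, 0.695, 0.001]
wrist_force: [1.6, 2.3, 5.6]
opening: -0.0
```

>>> drive_tool --increments '[[[0,0,0.004],0],[[0,0,0.008],0],[[0,0,0.012],0],[[0,0,0.016],0],[[0,0,0.016],0],[[0,0,0.016],0],[[0,0,0.016],0],[[0,0,0.016],0]]'

```text
time_s: 5.15
eef_pos: [0.4778, 0.0494, 0.1989]
eef_rot: [0.002, 0.719, 0.695, 0.002]
wrist_force: [-1.0, 2.1, 16.5]
opening: -0.003
```

```bash
cat > cov.py <<'E'
from h import *
import sys
im=camera("top");cv2.imwrite("pics/%s.png"%sys.argv[1],im)
cal=get_calibration("top")
hsv=cv2.cvtColor(im,cv2.COLOR_BGR2HSV)
m=cv2.inRange(hsv,(105,120,40),(130,255,255));m[:,:200]=0;m[260:]=0;m[:,400:]=0
n,_,s,ce=cv2.connectedComponentsWithStats(m)
for i in range(1,n):
    if s[i,4]>15: print("blue",s[i],ray(cal,*ce[i],.093).round(4))
E
python3 cov.py t1; python3 -c "
from h import *;o=get_obs();print(o['eef_pos'],o['wrist_force'])"
```

```text
blue [245  90  67   3 132] [0.8968 0.0624 0.093 ]
blue [245 156  77   3 173] [0.7368 0.0487 0.093 ]
[0.47781815 0.04941349 0.19894926] [-1.86214703  1.78969109 16.37732106]
```

Force rose to 16 N at the stop and the front strip moved 150 mm (cover ≈0.169). Release and look at the comb.

>>> drive_tool --increments '[[[0,0,-0.06],0],[[0,0,-0.14],0],[[0,0,-0.3],0],[[0,0.1,-0.5],0],[[0,0.28,-0.6],0],[[0,0.45,-0.6],0],[[0,0.6,-0.6],0],[[0,0.71,-0.6],0]]' --claw 0

```text
time_s: 6.2
eef_pos: [0.6547, 0.0432, 0.3467]
eef_rot: [0.0, 0.719, 0.695, -0.0]
wrist_force: [0.3, 0.6, 0.7]
opening: 0.998
```

```bash
python3 cov.py t2; python3 - <<'E'
from h import *
o=get_obs();print(o['eef_pos'],o['eef_rot'],o['wrist_force'],o['opening']);print(get_calibration("wrist"))
im=camera("wrist");cv2.imwrite("pics/w1.png",im)
E
```

```text
blue [245  90  67   3 132] [0.8968 0.0624 0.093 ]
blue [312 156  10   2  19] [ 0.7386 -0.0311  0.093 ]
[0.65667127 0.04275035 0.34671193] [0.00102856 0.71914482 0.69485898 0.00081855] [-1.00328766 -1.39428628  0.40284811] 0.9997893998894827
{'K': array([[408.45526222,   0.        , 315.50329346],
       [  0.        , 408.45526222, 238.84620867],
       [  0.        ,   0.        ,   1.        ]]), 'origin': array([0.65968753, 0.12351611, 0.31635789]), 'orientation': array([ 0.15756537,  0.98736161, -0.01697799, -0.00140121])}
```

View pics/w1.png

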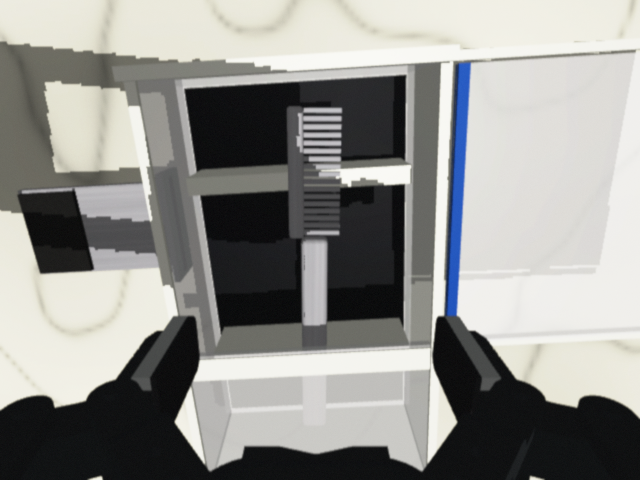

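The wrist view shows the opening clear with the comb inside: tip at (315, 106), toothed part from row 106 to 237 (spine at columns 288–302), handle at columns 302–328.

```bash
python3 - <<'E'
from h import *
c=get_calibration("wrist")
for n,u,v,z in [("tip",315,106,.055),("tipL",288,107,.055),("tipR",342,107,.055),("junc",315,238,.056),("h L",303,245,.057),("h R",327,245,.057),("h2L",302.5,318,.057),("h2R",327,318,.057),("tieredge",315,356,.085),("tieredge far",315,380,.085),("rest75 near",240,190,.045),("rest75 far",240,167,.045),("wall in",300,72,.085)]:
    print(n,ray(c,u,v,z).round(4))
E
```

```text
tip [0.658  0.1232 0.055 ]
tipL [0.6416 0.1232 0.055 ]
tipR [0.6744 0.1221 0.055 ]
junc [0.6551 0.0392 0.056 ]
h L [0.6469 0.0349 0.057 ]
h R [0.663  0.0343 0.057 ]
h2L [ 0.6442 -0.0201  0.057 ]
h2R [ 0.6617 -0.0207  0.057 ]
tieredge [ 0.6527 -0.0329  0.085 ]
tieredge far [ 0.6521 -0.0516  0.085 ]
rest75 near [0.6058 0.0712 0.045 ]
rest75 far [0.6072 0.0866 0.045 ]
wall in [0.6507 0.1405 0.085 ]
```

>>> drive_tool --increments '[[[-0.04,-0.005,0.06],0],[[-0.072,-0.008,0.14],0],[[-0.072,-0.008,0.24],0],[[-0.072,-0.008,0.34],0],[[-0.072,-0.008,0.43],0],[[-0.072,-0.008,0.5],0],[[-0.072,-0.008,0.54],0],[[-0.072,-0.008,0.56],0]]'

```text
time_s: 7.3
eef_pos: [0.6507, 0.0254, 0.2061]
eef_rot: [-0.0, 0.719, 0.695, -0.0]
wrist_force: [0.7, -0.2, -0.4]
opening: 0.999
```

>>> drive_tool --increments '[[[0,0.012,0],0],[[0,0.012,0],0],[[0,0.012,0],0],[[0,0.012,0],0],[[0,0.012,0],0],[[0,0.012,0],0],[[0,0.012,0],0],[[0,0.012,0],0]]' --claw 1

```text
time_s: 8.3
eef_pos: [0.6542, 0.0254, 0.2074]
eef_rot: [0.0, 0.719, 0.695, 0.0]
wrist_force: [0.2, 0.4, 5.2]
opening: 0.196
```

>>> drive_tool --increments '[[[0,0,-0.01],0],[[0,0,-0.02],0],[[0,0,-0.03],0],[[0,0,-0.04],0],[[0,0,-0.05],0],[[0,0,-0.06],0],[[0,0,-0.07],0],[[0,0,-0.076],0]]'

```text
time_s: 9.3
eef_pos: [0.6539, 0.0254, 0.226]
eef_rot: [0.0, 0.719, 0.695, 0.0]
wrist_force: [-0.4, -0.3, -1.0]
opening: 0.198
```

>>> drive_tool --increments '[[[0,0,-0.006],0],[[0,0,-0.012],0],[[0,0,-0.016],0],[[0,0,-0.02],0],[[0,0,-0.024],0],[[0,0,-0.028],0],[[0,0,-0.032],0],[[0,0,-0.032],0]]'

```text
time_s: 10.3
eef_pos: [0.6536, 0.0255, 0.233]
eef_rot: [-0.001, 0.719, 0.695, -0.0]
wrist_force: [3.2, 0.4, -10.0]
opening: 0.192
```

>>> drive_tool --increments '[[[0,0,-0.003],0],[[0,0,-0.006],0],[[0,0,-0.009],0],[[0,0,-0.012],0],[[0,0,-0.015],0],[[0,0,-0.018],0],[[0,0,-0.02],0],[[0,0,-0.02],0]]'

```text
time_s: 11.3
eef_pos: [0.6537, 0.0253, 0.2386]
eef_rot: [-0.0, 0.719, 0.695, -0.0]
wrist_force: [0.2, -1.8, -10.8]
opening: 0.194
```

Force plateaued near 10 N: the comb is pivoting in the pads on the tier edge as planned.

>>> drive_tool --increments '[[[0,0,-0.008],0],[[0,0,-0.016],0],[[0,0,-0.024],0],[[0,0,-0.032],0],[[0,0,-0.04],0],[[0,0,-0.048],0],[[0,0,-0.056],0],[[0,0,-0.06],0]]'

```text
time_s: 12.3
eef_pos: [0.6538, 0.0256, 0.2538]
eef_rot: [-0.0, 0.719, 0.695, 0.0]
wrist_force: [-1.2, -0.4, -9.8]
opening: 0.195
```

```bash
python3 - <<'E'
from h import *
o=get_obs();print(o['eef_pos'],o['wrist_force'],o['opening'])
im=camera("wrist");cv2.imwrite("pics/w2.png",im)
c=get_calibration("wrist");print(c)
im=camera("scene");cv2.imwrite("pics/s2.png",cv2.resize(im[180:400,250:510],None,fx=3,fy=2.7,interpolation=cv2.INTER_CUBIC))
E
```

```text
[0.65383672 0.02558023 0.25379423] [-1.1877001  -0.43007051 -9.8103275 ] 0.19496149278661906
{'K': array([[408.45526222,   0.        , 315.50329346],
       [  0.        , 408.45526222, 238.84620867],
       [  0.        ,   0.        ,   1.        ]]), 'origin': array([0.6567234 , 0.10638707, 0.22360637]), 'orientation': array([ 0.15727005,  0.98741617, -0.01638432, -0.00264491])}
```

View pics/w2.png

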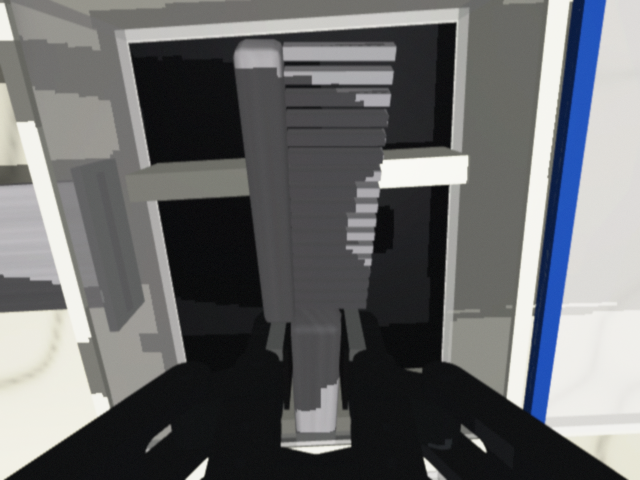

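View pics/s2.png

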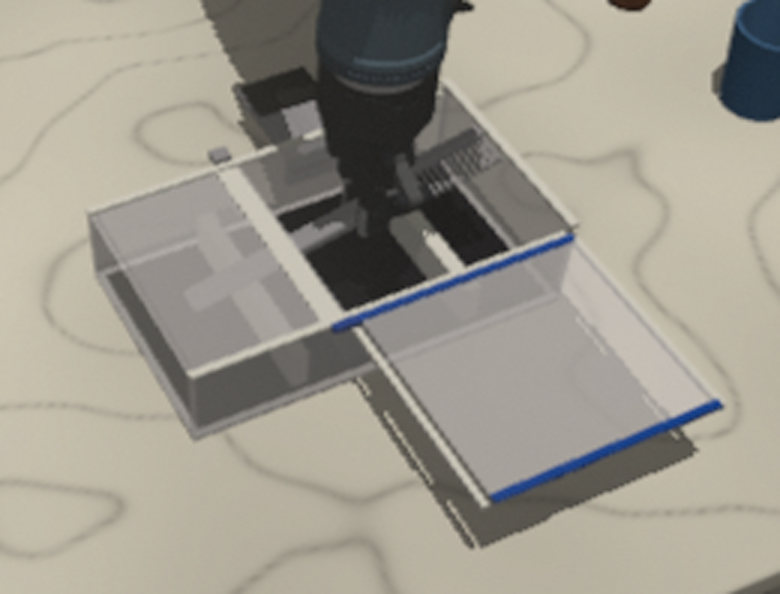

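The comb is clearly slanted: its tip spans columns 235–397 at row 50, and the handle is still under the tier. From that width I can get the tip height.

```bash
python3 - <<'E'
from h import *
c=get_calibration("wrist")
r=R.from_quat(np.roll(c["orientation"],-1)).as_matrix()
for u,v,w,W in[(316,45,162,.034),(316,325,50,.018)]:
    d=408.5*W/w
    print((c["origin"]+r@(d*np.linalg.solve(c["K"],[u,v,1.]))).round(4))
E
```

```text
[0.6572 0.1184 0.1294]
[0.6544 0.0313 0.0934]
```

>>> drive_tool --increments '[[[0,0,0.004],0],[[0,0,0.008],0],[[0.03,0,-0.003],0],[[0.06,0,-0.014],0],[[0.09,0,-0.025],0],[[0.12,0,-0.036],0],[[0.15,0,-0.047],0],[[0.18,0,-0.058],0]]'

```text
time_s: 13.4
eef_pos: [0.6555, 0.0709, 0.2686]
eef_rot: [0.0, 0.719, 0.695, 0.0]
wrist_force: [0.6, -0.3, -1.3]
opening: 0.193
```

>>> drive_tool --increments '[[[0.03,0,-0.011],0],[[0.06,0,-0.022],0],[[0.09,0,-0.033],0],[[0.12,0,-0.045],0],[[0.16,0,-0.06],0],[[0.2,0,-0.075],0],[[0.24,0,-0.09],0],[[0.26,0,-0.1],0]]'

```text
time_s: 14.4
eef_pos: [0.6576, 0.1362, 0.2935]
eef_rot: [0.0, 0.719, 0.695, 0.0]
wrist_force: [-1.0, -0.6, -1.3]
opening: 0.196
```

```bash
python3 - <<'E'
from h import *
o=get_obs();print(o['eef_pos'],o['wrist_force'],o['opening'])
im=camera("scene");cv2.imwrite("pics/s3.png",cv2.resize(im[140:400,250:530],None,fx=2.6,fy=2.3,interpolation=cv2.INTER_CUBIC))
E
```

```text
[0.65760135 0.13620312 0.29353937] [-1.00600873 -0.62768592 -1.270775  ] 0.19564026013088973
```

View pics/s3.png

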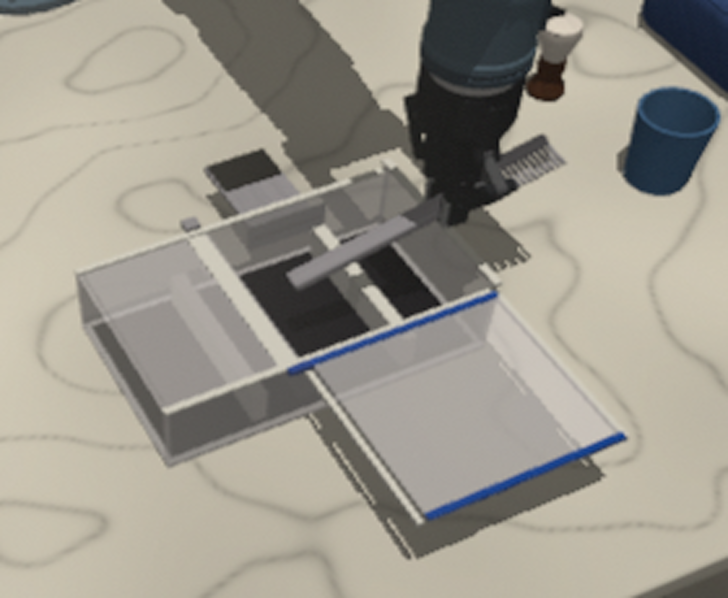

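The handle end is clear of the tier (tail at (295, 280) in the crop, in the opening), with no contact force. Lift straight up.

>>> drive_tool --increments '[[[0,0,-0.04],0],[[0,0,-0.1],0],[[0,0,-0.2],0],[[0,0,-0.3],0],[[0,0,-0.4],0],[[0,0,-0.48],0],[[0,0,-0.53],0],[[0,0,-0.55],0]]'

```text
time_s: 15.45
eef_pos: [0.6576, 0.1352, 0.4316]
eef_rot: [0.0, 0.719, 0.695, 0.0]
wrist_force: [0.1, 0.2, -1.4]
opening: 0.197
```

>>> drive_tool --increments '[[[0,0,0],0],[[0,0,0],0],[[0,0,0],0],[[0,0,0],0],[[0,0,0],0],[[0,0,0],0],[[0,0,0],0],[[0,0,0],0]]'

```text
time_s: 16.45
eef_pos: [0.6576, 0.1353, 0.4307]
eef_rot: [0.0, 0.719, 0.695, 0.0]
wrist_force: [0.4, 0.6, -1.5]
opening: 0.197
```

```bash
python3 cov.py t4; python3 - <<'E'
from h import *
o=get_obs();print(o['eef_pos'],o['wrist_force'],o['opening'],abs(o['dq']).max())
im=camera("scene");cv2.imwrite("pics/s4.png",im)
E
```

```text
blue [245  90  67   3 132] [0.8968 0.0624 0.093 ]
blue [251 156  71   3 160] [0.7369 0.0425 0.093 ]
[0.6575806  0.13531842 0.4307114 ] [ 0.36915751  0.28839639 -1.16950197] 0.19306051344158917 0.001133948303307677
```

View pics/s4.png

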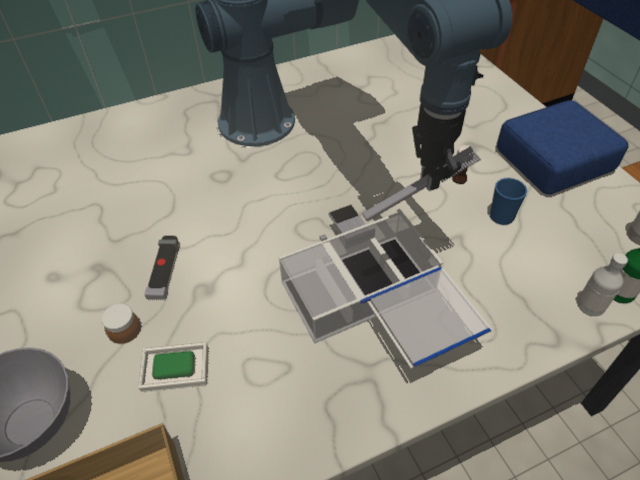

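The comb is held in the air above the box: tail at (367, 217), tip at (477, 155). The cover is open, the pedal is up at (343, 213) and the bystanders are in place. One height check, then I hand in.

```bash
python3 - <<'E'
from h import *
c=get_calibration("scene")
for u,v,x in[(367,217,.653),(477,155,.661)]:
    a=ray(c,u,v,0.);o=c["origin"];t=(x-o[0])/(a[0]-o[0]);print((o+t*(a-o)).round(3))
hand_in()
E
```

```text
[0.653 0.009 0.223]
[0.661 0.232 0.298]
the job is handed in; nothing more can be done
```

I opened the cover with the pedal, took the comb out teeth first at a slant, and handed the job in with it held above the box. The robot's clock read about 16.5 s.

- **Pedal and cover:** I pressed the pedal with closed fingertips until the force rose to 16 N at the stop. The cover ended about 0.169 m open and stayed there after release. In the last scene picture the pedal looks back up, but I did not measure its angle.
- **Slant:** I gripped the handle near the toothed part and lifted, so the comb pivoted in the pads on the tier edge to about 22°. The wrist force stayed around 10 N. The tip was then at about z 0.127 m. The tail worked out at about z 0.04 m, still under the tier.
- **Extraction:** I drew the comb out along its slant, where the readings showed only about its own weight, then lifted it straight up.
- **Last checks:**
  - The tail is at z 0.223 m and the tip at z 0.298 m, both above the required 0.145 m.
  - The arm is still and the grip reads the comb's width.
  - The bystanders look unmoved in that picture; I did not measure their positions.

No check failed or disagreed.

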